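# Zero the photometer and hold its shutter open at the mark

## Task

Take a reading on the white bench photometer: with its shutter still shut, turn the black zero knob on top clockwise to its stop, let go so that it springs back, then pull the spring-loaded shutter slide out of the front by its orange handle until its pointer stands on the red mark on the scale. Keep it there: the program finishes while still holding the handle, with the slide at rest and the pointer within the red mark. Leave the bottles, jar and dishes around it where they are.

Things in the scene. Friction and masses are not known exactly. Their poses are not given: they have to be found in the camera images.
- photometer: bench photometer, fixed white and grey box 140 mm deep (x), 210 wide (y), top at 75 mm. Origin on the bench under the box's centre, x to its back, y to its left seen from the robot, z up. Front face at x = -70 mm. Knob on top at (-20, -55), shutter handle at (-125, 50) when shut. A 24 mm high rail with white scale strip runs out of the front from x = -70 to -230, y = 35 to 98, under the handle
- knob_grip (a point): the grip point of the zero knob: on its axis, 24 mm above the box top (z = 99 mm), 10 mm below the top of the bar. The black bar is 36 mm long, 14 mm thick and 26 mm high, on a grey disc 44 mm wide and 9 mm high; at rest the bar lies along the photometer's x. Site axes turn with the knob
- zero_knob (a joint): angle of the zero knob, rad: 0 at rest, grows as it is turned clockwise seen from above, stop at 1.05 rad. A spring turns it back to 0 when let go (0.03 N m at rest, 0.09 N m at the stop)
- handle_grip (a point): the grip point of the shutter handle, on its vertical centre line at z = 85 mm. The orange upright bar is 20 mm (photometer x) by 16 mm (y), from z = 46 to 105 mm, and rides on a dark carriage 30 x 26 mm, z = 26 to 46 mm. When shut there are 45 mm free between it and the box front
- shutter (a joint): how far the shutter slide is pulled out, m: 0 shut, up to 0.085 at its stop. It is pulled straight out of the front, along the photometer's -x, by its handle; a spring draws it shut again (3 N when shut, 8 N at the stop)
- pointer_tip (a point): the tip of the slim black pointer on the slide, 42 mm to the left (photometer +y) of the handle's centre line and level with it in x, z = 31 mm, over the scale; moves with the handle
- red_mark: the red mark on the white scale strip, a flat band 10 mm wide along the photometer's x, 26 mm across it and 2 mm high; origin at its centre, axes parallel to the photometer's, z = 24.5 mm. It stands 30 to 65 mm in front of where the pointer rests when the shutter is shut
- media_bottle: bystander, loose: 68 mm wide, 162 mm tall clear bottle with an orange screw cap; origin under its centre. Not to be disturbed
- reagent_jar: bystander, loose: 76 mm square, 150 mm tall white jar with a blue cap; origin under its centre. Not to be disturbed
- petri_dish: bystander, loose: 60 mm wide, 15 mm high lidded dish; origin under its centre. Not to be disturbed
- weigh_bottle: bystander, loose: 42 mm wide, 58 mm tall small glass bottle with a knobbed lid; origin under its centre. Not to be disturbed
- weigh_boat: bystander, loose: 62 mm square, 16 mm high white plastic dish; origin under its centre. Not to be disturbed

How it is judged:
On the way, in this order (a step that is already met when the one before it is completed fails the run):
1. with the shutter shut, the zero knob is turned to its stop (value of joint zero_knob above 0.97 rad and value of joint shutter below 0.008 m), for 0.1 s.
2. the zero knob is let go and has sprung back, the shutter still shut (value of joint zero_knob below 0.12 rad and contact force between each of the arm, the fingers and zero_knob below 0.1 N and value of joint shutter below 0.008 m), for 0.2 s.
3. the shutter slide is pulled out by the fingers, pointer within the red mark (x of pointer_tip in the frame of red_mark between -0.005 and 0.005 m and contact force between the fingers and shutter above 1 N), for 0.3 s.
At the end, for the whole second after the job is handed in: the fingers hold the shutter slide (over 1 N), at rest (under 10 mm/s), its pointer within the 10 mm wide red mark (within 5 mm of its centre along the pull), the zero knob released and back at rest (under 0.12 rad) (all of step 3 and velocity of joint shutter between -0.01 and 0.01 m/s and value of joint zero_knob below 0.12 rad and contact force between each of the arm, the fingers and zero_knob below 0.1 N); the arm keeps its last pose, push and grip.
It fails at once if one of the bottles, jar or dishes around is shifted by more than 30 mm or tipped over (distance of any of media_bottle, reagent_jar, petri_dish, weigh_bottle, weigh_boat from where it was at the start of the episode above 0.03 m or angle between any of media_bottle, reagent_jar, petri_dish, weigh_bottle, weigh_boat's own z axis and vertical above 0.5 rad).
It also fails if it takes over 46 s, if anything falls off the work surface, if the arm or the gripper's body presses on something with over 40 N, if the wrist force passes 120 N, or if a joint passes its speed limit or range.

## Robot

A 6-joint arm with a two-finger parallel gripper is mounted at the origin on a cart in front of the work surface, level with it; the furniture and walls round the work are solid. World frame = base frame: x ahead of the robot, y to its left, z up, the work surface at z = 0. Lengths are in m, angles in rad, forces in N, time in s.
With the tool pointing down it reaches from about 0.375 to 0.925 m from the base axis. Payload 5.7 kg.
Tool frame: the origin (TCP) lies at the very end of the fingers, on their centre line; the grasp point (between the pads) lies 19 mm behind it; z points along the fingers, y is the line along which they close (so a half turn about z gives the same grasp; the last joint's range is limited). The gripper opens to 88 mm and grips with 3 to 60 N. Pads are 20 mm wide; open, the fingers measure 115 mm over their backs; the gripper's body (75 mm by 178 mm) begins 61 mm behind the grasp point.
Start: joints at [-1.26, 0.359, 1.51, -0, 1.272, -0.115], TCP at [0.248, -0.546, 0.223] pointing down, gripper open.
Joint ranges: [-2.97, 2.97], [-1.01, 2.36], [0.21, 2.38], [-0.96, 4.11], [0.2, 2.71], [-2.98, 2.98]. Speed limits (rad/s): [2.39, 2.39, 3.14, 3.14, 3.14, 3.14].

## Interface

Orientations are given as a unit quaternion [x, y, z, w].
In Python, from cell import r, grab_frame, camera_info, hand_in gives the robot as it stands.
- The arm moves only by the tool send_rows, never from a script. Its argument "plan" is a list of rows, each a list of 7 numbers: the closure in counts, from 0 (fully open) to 255 (shut), then the shift along the tool's x, y, z in mm, then the turn, a rotation vector about the tool's x, y, z in rad. A call has 1 to 20 rows; each row is the pose to reach, as a shift and turn from the pose commanded when the call began, along the tool's axes at that moment; what a row does not reach only later rows make up. A row lasts 1/12 s, in which the tool goes at most 41.7 mm and 7.16 degrees, less where a joint would pass 70% of its speed; a pose out of reach is approached as far as the arm can. A call with a gripper value outside its range is refused whole. The fingers move at their own pace and stop on an object; "newtons" is the grip in N (left out, the last holds). Time passes only in rows, so rows that repeat a pose let the fingers close. It gives the time, the measured TCP pose, the force, the opening and the grip force at its end, in the units of the state.
- r.observe(): the state, without advancing time (a new reading comes with each control period).
- grab_frame(name): name is "side" or "top"; returns the picture (420x560x3 uint8, red, green, blue); there is no depth.
- camera_info(name): a dict with "fx", "fy", "cx", "cy" (pixels), "pose" (4x4, takes a point from camera to world coordinates). Camera axes: x right, y up, looking along -z (the intrinsics and any distortion apply to the point x, -y, -z); pixel columns grow to the right and rows downward; lengths in m; the calibration is good to about 2 mm. A picture is of the moment at which its call begins. camera_info takes no time and is no camera call.
- hand_in(): hands the job in; it is judged then, once.
The state is a dict: "time": time; "q": joint angles; "joint_vel": joint speeds; "effort": joint torques, N m; "eef_pos": TCP position; "ee_rot": TCP orientation; "force": force on the tool from outside, world axes, zero at the start; "ft_torque": the same for the moment, N m; "grip_width": opening from 0.0 (shut) to 1.0 (fully open); "gripper_force": force on a finger pad.
Only numpy, scipy, OpenCV 4.12 (cv2) and the standard library are available. Lean on these libraries where they do the work, as an engineer would, in place of code of your own. Each camera call takes 0.05 s, during which the arm holds its last target. There are 200 camera calls.

## Working session

There is one attempt and no reset: what is moved stays moved. The work goes in short steps, Python scripts to look and compute and a tool call to move; the robot and the scene stay as the last step left them, time stands still between calls to the robot, and variables do not carry over. Pictures are saved under pics/ and viewed, at most 10 in all, crops included, and the job is handed in when it is done.

Besides the shell and the picture viewer there is one more tool, called as name(argument=value, ...), one argument or row to a line, values as JSON. send_rows: Moves the arm, as the interface text tells. Its arguments: {"type":"object","properties":{"plan":{"type":"array","items":{"type":"array","items":{"type":"number"}}},"newtons":{"type":"number"}},"required":["plan"]}

```bash
mkdir -p pics; ls; python3 - <<'E'
from cell import r,grab_frame,camera_info
import cv2,numpy as np
np.set_printoptions(precision=4,suppress=True)
for n in("top","side"):
    f=grab_frame(n);cv2.imwrite(f"pics/{n}0.png",f[:,:,::-1]);i=camera_info(n);print(n,{k:(np.array(v) if k=='pose' else v) for k,v in i.items()})
o=r.observe();print(o)
E
```

```text
pics
top {'fx': 518.8314070190097, 'fy': 518.8314070190097, 'cx': 273.67513313083276, 'cy': 209.05553991888104, 'pose': array([[-0.025 ,  0.989 , -0.1459,  0.2988],
       [-0.9997, -0.0246,  0.0042, -0.0087],
       [ 0.0006,  0.146 ,  0.9893,  1.6718],
       [ 0.    ,  0.    ,  0.    ,  1.    ]])}
side {'fx': 420.95455221767315, 'fy': 420.95455221767315, 'cx': 280.8731747525484, 'cy': 211.855944885737, 'pose': array([[-0.9978,  0.015 , -0.0647,  0.4373],
       [-0.0624, -0.5473,  0.8346,  1.0243],
       [-0.0229,  0.8368,  0.547 ,  0.7929],
       [ 0.    ,  0.    ,  0.    ,  1.    ]])}
{'time': 0.1, 'q': array([-1.2601,  0.3594,  1.5113,  0.    ,  1.2725, -0.1151]), 'joint_vel': array([ 0.001 ,  0.0008, -0.0043,  0.0013, -0.0018,  0.    ]), 'effort': array([ -0.0002, -51.6357, -27.1408,   0.0677,   0.0276,  -0.    ]), 'eef_pos': array([ 0.2476, -0.5458,  0.2219]), 'ee_rot': array([ 0.9774,  0.2113, -0.0001, -0.0008]), 'force': array([-0.0542,  0.1204,  0.3857]), 'ft_torque': array([ 0.019 ,  0.0142, -0.0116]), 'gripper_force': 0.0, 'grip_width': 0.9974211993205674}
```

View pics/top0.png

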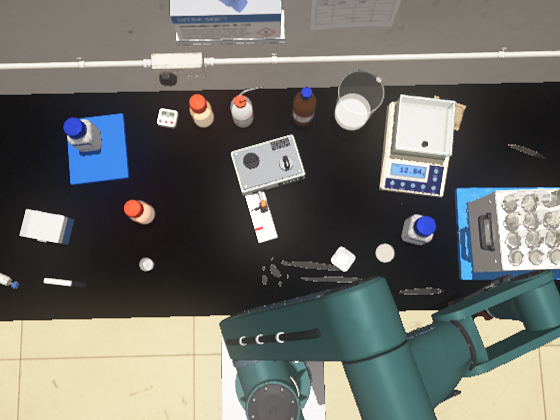

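View pics/side0.png

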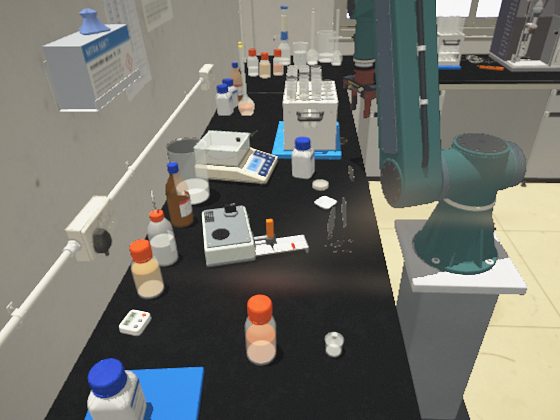

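The top view shows the photometer at about (268,163), the knob at (286,162), the orange handle at (263,205) and the red mark at (258,229). The nearest bystanders are the boat (343,259) and the dish (385,253). The rest are farther away.

```bash
cat > h.py <<'E'
import cv2,numpy as np
from cell import r,grab_frame,camera_info
np.set_printoptions(precision=4,suppress=True)
def ray(n,p):
    i=camera_info(n);T=np.array(i["pose"])
    d=T[:3,:3]@np.array([(p[0]-i["cx"])/i["fx"],-(p[1]-i["cy"])/i["fy"],-1]);return T[:3,3],d
def onz(n,p,z):
    o,d=ray(n,p);return o+d*(z-o[2])/d[2]
def proj(n,P):
    i=camera_info(n);T=np.array(i["pose"]);c=T[:3,:3].T@(np.array(P)-T[:3,3])
    return np.array([i["cx"]-i["fx"]*c[0]/c[2],i["cy"]+i["fy"]*c[1]/c[2]])
def blobs(f,hue,box,smin=120,vmin=60):
    hsv=cv2.cvtColor(f,cv2.COLOR_RGB2HSV);m=cv2.inRange(hsv,(hue[0],smin,vmin),(hue[1],255,255))
    if hue[0]<=1: m|=cv2.inRange(hsv,(174,smin,vmin),(180,255,255))
    k=np.zeros_like(m);x0,y0,x1,y1=box;k[y0:y1,x0:x1]=m[y0:y1,x0:x1]
    n,l,s,c=cv2.connectedComponentsWithStats(k);return [(s[j],c[j]) for j in range(1,n) if s[j][4]>2]
E
python3 - <<'E'
from h import *
t=grab_frame("top");s=grab_frame("side")
a=cv2.resize(t[125:250,220:320,::-1],None,fx=4.5,fy=4.5,interpolation=cv2.INTER_CUBIC)
b=cv2.resize(s[195:270,190:320,::-1],None,fx=2.6,fy=2.6,interpolation=cv2.INTER_CUBIC)
o=np.zeros((563,800,3),np.uint8);o[:a.shape[0],:a.shape[1]]=a[:563];o[:b.shape[0],455:455+b.shape[1]]=b[:,:345]
cv2.imwrite("pics/c1.png",o)
for n,f,bx in(("top",t,(235,185,285,250)),("side",s,(250,205,320,260))):
    print(n,"red",blobs(f,(0,5),bx),"or",blobs(f,(6,20),bx))
g=cv2.cvtColor(t,cv2.COLOR_RGB2GRAY);m=np.zeros_like(g);m[125:200,222:315]=(g[125:200,222:315]>75)*255
m=cv2.morphologyEx(m,cv2.MORPH_OPEN,np.ones((5,5)));c=max(cv2.findContours(m,0,2)[0],key=cv2.contourArea)
print(cv2.minAreaRect(c),cv2.boxPoints(cv2.minAreaRect(c)),[onz("top",p,.075)[:2] for p in cv2.boxPoints(cv2.minAreaRect(c))])
E
```

```text
top red [(array([255, 227,   8,   4,  17], dtype=int32), array([258.5882, 228.2941]))] or [(array([261, 200,   6,   9,  41], dtype=int32), array([263.1463, 204.1463]))]
side red [(array([292, 243,   3,   6,  13], dtype=int32), array([292.9231, 245.3077]))] or [(array([266, 218,   8,  20, 147], dtype=int32), array([269.5918, 227.4762]))]
((269.1603698730469, 168.8113250732422), (55.76839065551758, 66.89459228515625), 74.05460357666016) [[229.3396 151.1887]
 [293.6604 132.8113]
 [308.9811 186.434 ]
 [244.6604 204.8113]] [array([0.7228, 0.12  ]), array([ 0.7778, -0.0852]), array([ 0.6032, -0.1278]), array([0.55  , 0.0745])]
```

View pics/c1.png

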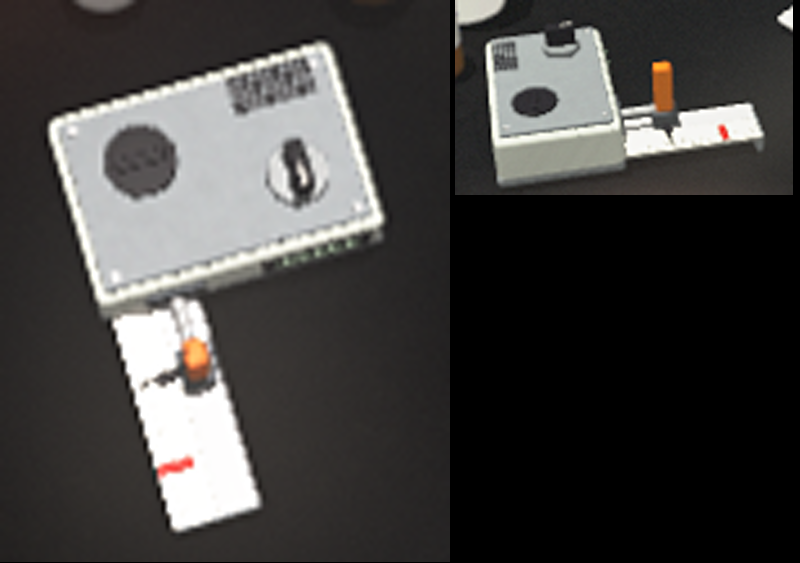

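The crop shows the box-top corners clearly, the knob bar at (298,170), the handle top at about (195,350), the pointer at about (148,383) and the red mark at (176,466).

```bash
cat >> h.py <<'E'
def fit(M,W):
    M=np.array(M,float);W=np.array(W,float);a=M-M.mean(0);b=W-W.mean(0)
    th=np.arctan2((a[:,0]*b[:,1]-a[:,1]*b[:,0]).sum(),(a*b).sum());R=np.array([[np.cos(th),-np.sin(th)],[np.sin(th),np.cos(th)]])
    t=W.mean(0)-R@M.mean(0);return th,R,t,W-(M@R.T+t)
E
python3 - <<'E'
from h import *
px=np.array([(52,120),(330,43),(383,217),(101,302)])/4.5+[220,125]-.4
W=[onz("top",p,.075)[:2] for p in px];M=[(.07,.105),(.07,-.105),(-.07,-.105),(-.07,.105)]
th,R,t,e=fit(M,W);print(th,t,e)
side=np.array([(487,42),(599,28),(621,134),(500,139)]); sp=(side-[455,0])/2.6+[190,195]-.3
W2=[onz("side",p,.075)[:2] for p in sp];print("side",*fit([M[0],M[1],M[2],M[3]],W2)[::2])
f=lambda x,y:R@[x,y]+t
for nm,p in(("knob",(-.02,-.055)),("handle",(-.125,.05)),("tip",(-.125,.092))):print(nm,f(*p))
kp=np.array([(196,345),(297,165),(176,466),(147,384)])/4.5+[220,125]-.4
for p,z in zip(kp,(.105,.109,.0255,.031)):
    w=onz("top",p,z)[:2];print(w,R.T@(w-t))
# handle: ray intersection of orange blobs' silhouettes
print("red top",R.T@(onz("top",(258.59,228.29),.0255)[:2]-t),"red side",R.T@(onz("side",(292.92,245.31),.0255)[:2]-t))
for n in("top","side"):
    for nm,P in(("handle mid",(*f(-.125,.05),.0755)),("handle top",(*f(-.125,.05),.105)),("knob top",(*f(-.02,-.055),.109))):print(n,nm,proj(n,P))
o=r.observe();from scipy.spatial.transform import Rotation as Q;print(Q.from_quat(o["ee_rot"]).as_matrix())
E
```

```text
0.25911489944196153 [ 0.6837 -0.0006] [[-0.002  -0.0045]
 [-0.0048  0.0014]
 [ 0.0042  0.0041]
 [ 0.0026 -0.001 ]]
side -1.3466086040319152 [0.6785 0.0121]
knob [ 0.6784 -0.0589]
handle [0.55   0.0157]
tip [0.5393 0.0563]
[0.5549 0.0162] [-0.1202  0.0492]
[ 0.6775 -0.0559] [-0.0201 -0.0519]
[0.4813 0.0335] [-0.1868  0.0848]
[0.5398 0.0527] [-0.1254  0.0884]
red top [-0.1871  0.0853] red side [-0.1871  0.085 ]
top handle mid [263.5252 204.3178]
top handle top [263.3441 202.8222]
top knob top [286.5591 160.9626]
side handle mid [269.6437 227.6664]
side handle top [269.264  219.3946]
side knob top [229.6785 203.9973]
[[ 0.9107  0.413  -0.0004]
 [ 0.413  -0.9107  0.0011]
 [ 0.0001 -0.0011 -1.    ]]
```

send_rows(
  plan=[
    [0, 12, -5, 0, 0, 0, 0],
    [0, 36, -16, 1, 0, 0, 0.01],
    [0, 65, -29, 2, 0, 0, 0.02],
    [0, 101, -45, 3, 0, 0, 0.03],
    [0, 136, -61, 5, 0, 0, 0.04],
    [0, 172, -77, 6, 0, 0, 0.05],
    [0, 208, -93, 7, 0, 0, 0.06],
    [0, 243, -109, 8, 0, 0, 0.07],
    [0, 279, -125, 9, 0, 0, 0.08],
    [0, 314, -141, 10, 0, 0, 0.09],
    [0, 350, -157, 12, 0, 0, 0.1],
    [0, 385, -173, 13, 0, 0, 0.11],
    [0, 421, -189, 14, 0, 0, 0.12],
    [0, 457, -205, 15, 0, 0, 0.13],
    [0, 492, -221, 16, 0, 0, 0.14],
    [0, 528, -237, 17, 0, 0, 0.15],
    [0, 557, -250, 19, 0, 0, 0.16],
    [0, 581, -261, 20, 0, 0, 0.167],
    [0, 593, -266, 20, 0, 0, 0.167],
    [0, 593, -266, 20, 0, 0, 0.167],
  ],
  newtons=35,
)

```text
time: 1.87
eef_pos: [0.6791, -0.0563, 0.2023]
ee_rot: [0.991, 0.131, 0.0, -0.0]
force: [-0.9, -0.1, -0.3]
grip_width: 1.001
gripper_force: 0.0
```

send_rows(
  plan=[
    [0, -1, 1, 15, 0, 0, 0],
    [0, -1, 1, 45, 0, 0, 0],
    [0, -1, 1, 75, 0, 0, 0],
    [0, -1, 1, 95, 0, 0, 0],
    [0, -1, 1, 108, 0, 0, 0],
    [0, -1, 1, 114, 0, 0, 0],
    [0, -1, 1, 114, 0, 0, 0],
  ],
)

```text
time: 2.45
eef_pos: [0.676, -0.0611, 0.0877]
ee_rot: [0.992, 0.129, -0.001, -0.0]
force: [0.4, -0.4, -0.9]
grip_width: 1.0
gripper_force: 0.0
```

```bash
python3 - <<'E'
from h import *
s=grab_frame("side");t=grab_frame("top")
a=cv2.resize(s[150:270,170:320,::-1],None,fx=4,fy=4,interpolation=cv2.INTER_CUBIC);b=cv2.resize(t[130:230,240:290,::-1],None,fx=4,fy=4)
o=np.zeros((480,800,3),np.uint8);o[:480,:600]=a;o[:400,600:]=b;cv2.imwrite("pics/c2.png",o);print(r.observe()["eef_pos"])
E
```

```text
[ 0.6779 -0.0611  0.0898]
```

View pics/c2.png

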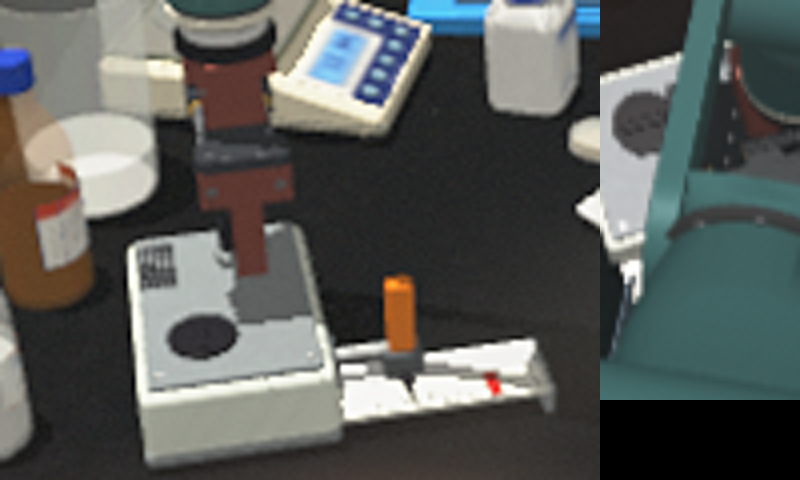

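The side view shows the finger straddling the knob at about (250,240), clear of the box and handle. I'll nudge the tool 2 mm and close.

send_rows(
  plan=[
    [0, 0, -2, 1, 0, 0, 0],
    [0, 0, -2, 1, 0, 0, 0],
    [255, 0, -2, 1, 0, 0, 0],
    [255, 0, -2, 1, 0, 0, 0],
    [255, 0, -2, 1, 0, 0, 0],
    [255, 0, -2, 1, 0, 0, 0],
    [255, 0, -2, 1, 0, 0, 0],
    [255, 0, -2, 1, 0, 0, 0],
    [255, 0, -2, 1, 0, 0, 0],
    [255, 0, -2, 1, 0, 0, 0],
    [255, 0, -2, 1, 0, 0, 0],
    [255, 0, -2, 1, 0, 0, 0],
  ],
  newtons=30,
)

```text
time: 3.55
eef_pos: [0.6767, -0.0585, 0.0876]
ee_rot: [0.992, 0.129, -0.0, -0.0]
force: [-0.2, 0.6, 0.4]
grip_width: 0.28
gripper_force: 0.0
```

```bash
python3 -c "
from h import *
o=r.observe();print(o['eef_pos'],o['force'],o['ft_torque'],o['grip_width'],o['gripper_force'],o['q'])"
```

```text
[ 0.6767 -0.0585  0.0876] [-0.1761  0.557   0.3504] [-0.0049  0.025   0.0226] 0.27961461824030825 0.0 [-0.1879  0.6     1.4575  0.0001  1.0844  1.1241]
```

Still closing.

send_rows(
  plan=[
    [255, 0, 0, 0, 0, 0, 0],
    [255, 0, 0, 0, 0, 0, 0],
    [255, 0, 0, 0, 0, 0, 0],
    [255, 0, 0, 0, 0, 0, 0],
    [255, 0, 0, 0, 0, 0, 0],
    [255, 0, 0, 0, 0, 0, 0],
  ],
)

```text
time: 4.05
eef_pos: [0.6768, -0.0587, 0.0877]
ee_rot: [0.992, 0.129, 0.0, 0.0]
force: [-0.5, -1.4, -0.2]
grip_width: 0.156
gripper_force: 30.0
```

```bash
python3 -c "
from h import *
o=r.observe();print(o['eef_pos'],o['force'],o['ft_torque'],o['grip_width'],o['gripper_force'],o['q'])"
```

```text
[ 0.6768 -0.0587  0.0877] [-0.4703 -1.3676 -0.2218] [-0.1769 -0.0317  0.0448] 0.15609794117051748 29.998708069324493 [-0.188   0.5999  1.4574 -0.0001  1.0842  1.1241]
```

The knob is gripped at 13.7 mm with low side force, so I'll turn it clockwise.

send_rows(
  plan=[
    [255, 0, 0, 0, 0, 0, 0.05],
    [255, 0, 0, 0, 0, 0, 0.13],
    [255, 0, 0, 0, 0, 0, 0.22],
    [255, 0, 0, 0, 0, 0, 0.31],
    [255, 0, 0, 0, 0, 0, 0.4],
    [255, 0, 0, 0, 0, 0, 0.49],
    [255, 0, 0, 0, 0, 0, 0.58],
    [255, 0, 0, 0, 0, 0, 0.67],
    [255, 0, 0, 0, 0, 0, 0.76],
    [255, 0, 0, 0, 0, 0, 0.84],
    [255, 0, 0, 0, 0, 0, 0.91],
    [255, 0, 0, 0, 0, 0, 0.97],
    [255, 0, 0, 0, 0, 0, 1.02],
    [255, 0, 0, 0, 0, 0, 1.05],
    [255, 0, 0, 0, 0, 0, 1.07],
    [255, 0, 0, 0, 0, 0, 1.07],
    [255, 0, 0, 0, 0, 0, 1.07],
  ],
)

```text
time: 5.47
eef_pos: [0.6774, -0.0565, 0.0877]
ee_rot: [0.919, -0.394, -0.0, -0.001]
force: [2.2, 5.4, -1.0]
grip_width: 0.16
gripper_force: 30.1
```

```bash
python3 -c "
from h import *
o=r.observe();print(o['eef_pos'],o['ee_rot'],2*np.arctan2(o['ee_rot'][1],o['ee_rot'][0]),o['force'],o['ft_torque'],o['grip_width'],o['gripper_force'],o['q'])"
```

```text
[ 0.6774 -0.0565  0.0877] [ 0.919  -0.3943 -0.     -0.0015] -0.8106200857233915 [ 2.2085  5.4107 -0.9511] [ 1.09   -0.3345  0.3967] 0.15983462592418662 30.07492035627365 [-0.1863  0.6     1.4572  0.0033  1.0838  2.1935]
```

send_rows(
  plan=[
    [255, 0, 0, 0, 0, 0, 0.02],
    [255, 0, 0, 0, 0, 0, 0.04],
    [255, 0, 0, 0, 0, 0, 0.04],
    [255, 0, 0, 0, 0, 0, 0.04],
    [255, 0, 0, 0, 0, 0, 0.04],
  ],
)

```text
time: 5.88
eef_pos: [0.6774, -0.0565, 0.0876]
ee_rot: [0.911, -0.412, -0.0, -0.001]
force: [2.0, 6.0, -0.9]
grip_width: 0.158
gripper_force: 30.8
```

```bash
python3 -c "
from h import *
o=r.observe();print(o['eef_pos'],2*np.arctan2(o['ee_rot'][1],o['ee_rot'][0]),o['force'],o['ft_torque'],o['grip_width'],o['gripper_force'])"
```

```text
[ 0.6774 -0.0565  0.0876] -0.8497417954999615 [ 2.046   6.0231 -0.9011] [ 0.9749 -0.3643  0.741 ] 0.1584711051194281 30.832605063915253
```

The torque rises steeply, so the knob is at its stop. I'll turn back with it, open, and lift.

send_rows(
  plan=[
    [255, 0, 0, 0, 0, 0, -0.08],
    [255, 0, 0, 0, 0, 0, -0.18],
    [255, 0, 0, 0, 0, 0, -0.29],
    [255, 0, 0, 0, 0, 0, -0.4],
    [255, 0, 0, 0, 0, 0, -0.51],
    [255, 0, 0, 0, 0, 0, -0.62],
    [255, 0, 0, 0, 0, 0, -0.73],
    [255, 0, 0, 0, 0, 0, -0.84],
    [255, 0, 0, 0, 0, 0, -0.94],
    [255, 0, 0, 0, 0, 0, -1.02],
    [255, 0, 0, 0, 0, 0, -1.07],
    [255, 0, 0, 0, 0, 0, -1.09],
    [0, 0, 0, 0, 0, 0, -1.09],
    [0, 0, 0, 0, 0, 0, -1.09],
    [0, 0, 0, 0, 0, 0, -1.09],
    [0, 0, 0, 0, 0, 0, -1.09],
    [0, 0, 0, 0, 0, 0, -1.09],
    [0, 0, 0, 0, 0, 0, -1.09],
    [0, 0, 0, 0, 0, 0, -1.09],
    [0, 0, 0, 0, 0, 0, -1.09],
  ],
)

```text
time: 7.55
eef_pos: [0.6768, -0.0585, 0.0877]
ee_rot: [0.993, 0.119, -0.0, -0.0]
force: [0.3, -0.0, -0.0]
grip_width: 0.73
gripper_force: 0.0
```

send_rows(
  plan=[
    [0, 0, 0, 0, 0, 0, 0],
    [0, 0, 0, 0, 0, 0, 0],
    [0, 0, 0, -10, 0, 0, 0],
    [0, 0, 0, -30, 0, 0, 0],
    [0, 0, 0, -50, 0, 0, 0],
    [0, 0, 0, -60, 0, 0, 0],
    [0, 0, 0, -60, 0, 0, 0],
  ],
)

```text
time: 8.13
eef_pos: [0.679, -0.0589, 0.1512]
ee_rot: [0.993, 0.119, 0.003, 0.001]
force: [0.4, -1.1, -0.4]
grip_width: 1.0
gripper_force: 0.0
```

```bash
python3 -c "
from h import *
o=r.observe();print(o['time'],o['eef_pos'],2*np.arctan2(o['ee_rot'][1],o['ee_rot'][0]),o['force'],o['ft_torque'],o['grip_width'])"
```

```text
8.1333 [ 0.679  -0.0589  0.1512] 0.23878978912906876 [ 0.3898 -1.122  -0.3591] [-0.005  -0.004  -0.0397] 1.0003077585867663
```

send_rows(
  plan=[
    [0, -10, -10, 0, 0, 0, 0],
    [0, -30, -29, 0, 0, 0, -0.01],
    [0, -54, -52, 0, 0, 0, -0.02],
    [0, -78, -75, 0, 0, 0, -0.02],
    [0, -97, -94, 0, 0, 0, -0.02],
    [0, -106, -102, 0, 0, 0, -0.02],
    [0, -106, -102, 0, 0, 0, -0.02],
    [0, -106, -102, 8, 0, 0, -0.02],
    [0, -106, -102, 28, 0, 0, -0.02],
    [0, -106, -102, 52, 0, 0, -0.02],
    [0, -106, -102, 72, 0, 0, -0.02],
    [0, -106, -102, 82, 0, 0, -0.02],
    [0, -106, -102, 82, 0, 0, -0.02],
    [0, -106, -102, 82, 0, 0, -0.02],
  ],
)

```text
time: 9.3
eef_pos: [0.5505, 0.015, 0.0651]
ee_rot: [0.992, 0.129, -0.0, -0.0]
force: [0.1, 0.2, 0.0]
grip_width: 1.002
gripper_force: 0.0
```

```bash
python3 - <<'E'
from h import *
s=grab_frame("side")
cv2.imwrite("pics/c3.png",cv2.resize(s[150:270,170:320,::-1],None,fx=4,fy=4,interpolation=cv2.INTER_CUBIC))
o=r.observe();print(o["eef_pos"],o["force"],2*np.arctan2(o['ee_rot'][1],o['ee_rot'][0]))
E
```

```text
[0.551  0.0151 0.0659] [0.2339 0.2284 0.3787] 0.25837753557883364
```

View pics/c3.png

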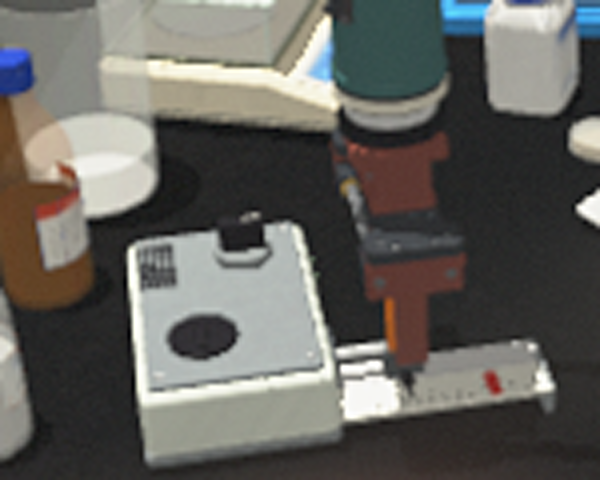

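The knob is back at rest along the box's x axis, the handle sits between the fingers and the slide is still shut. I'll close now.

send_rows(
  plan=[
    [255, 0, 0, 0, 0, 0, 0],
    [255, 0, 0, 0, 0, 0, 0],
    [255, 0, 0, 0, 0, 0, 0],
    [255, 0, 0, 0, 0, 0, 0],
    [255, 0, 0, 0, 0, 0, 0],
    [255, 0, 0, 0, 0, 0, 0],
    [255, 0, 0, 0, 0, 0, 0],
    [255, 0, 0, 0, 0, 0, 0],
    [255, 0, 0, 0, 0, 0, 0],
    [255, 0, 0, 0, 0, 0, 0],
    [255, 0, 0, 0, 0, 0, 0],
    [255, 0, 0, 0, 0, 0, 0],
    [255, 0, 0, 0, 0, 0, 0],
    [255, 0, 0, 0, 0, 0, 0],
    [255, 0, 0, 0, 0, 0, 0],
    [255, 0, 0, 0, 0, 0, 0],
  ],
  newtons=45,
)

```text
time: 10.68
eef_pos: [0.5495, 0.0159, 0.0656]
ee_rot: [0.992, 0.129, -0.0, -0.0]
force: [-0.8, 3.4, -0.9]
grip_width: 0.178
gripper_force: 45.0
```

Gripped at 15.7 mm. I'll pull about 60 mm, then check the pointer.

send_rows(
  plan=[
    [255, -3, 0, 0, 0, 0, 0],
    [255, -8, 0, 0, 0, 0, 0],
    [255, -14, 0, 0, 0, 0, 0],
    [255, -20, 0, 0, 0, 0, 0],
    [255, -26, 0, 0, 0, 0, 0],
    [255, -32, 0, 0, 0, 0, 0],
    [255, -38, 0, 0, 0, 0, 0],
    [255, -44, 0, 0, 0, 0, 0],
    [255, -50, 0, 0, 0, 0, 0],
    [255, -55, 0, 0, 0, 0, 0],
    [255, -59, 0, 0, 0, 0, 0],
    [255, -61, 0, 0, 0, 0, 0],
    [255, -62, 0, 0, 0, 0, 0],
    [255, -62, 0, 0, 0, 0, 0],
    [255, -62, 0, 0, 0, 0, 0],
  ],
)

```text
time: 11.93
eef_pos: [0.4911, 0.0002, 0.0656]
ee_rot: [0.992, 0.129, 0.001, -0.0]
force: [4.3, 5.6, -4.9]
grip_width: 0.176
gripper_force: 45.0
```

```bash
python3 - <<'E'
from h import *
s=grab_frame("side");t=grab_frame("top")
a=cv2.resize(s[215:265,245:315,::-1],None,fx=7,fy=7,interpolation=cv2.INTER_CUBIC);b=cv2.resize(t[190:245,240:280,::-1],None,fx=7,fy=7,interpolation=cv2.INTER_CUBIC)
o=np.zeros((385,780,3),np.uint8);o[:350,:490]=a;o[:,490:770]=b;cv2.imwrite("pics/c4.png",o)
q=r.observe();print(q["eef_pos"],q["force"],q["gripper_force"],q["grip_width"]);print(blobs(s,(0,5),(280,230,310,260)))
E
```

```text
[0.4911 0.0002 0.0656] [ 5.9331  6.3658 -5.3937] 44.99334990978241 0.17856893338565794
[(array([292, 244,   3,   4,   8], dtype=int32), array([293.  , 245.75]))]
```

View pics/c4.png

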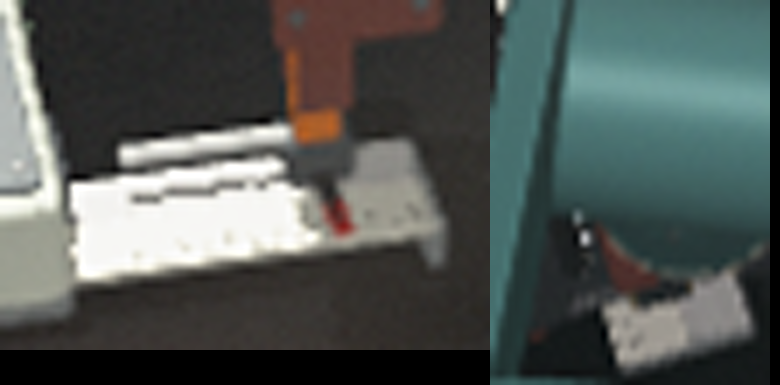

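The side crop shows the pointer (about (332,190)) running onto the upper end of the red mark (about (338,215)). I'll check the offset numerically.

```bash
python3 - <<'E'
from h import *
th=.259;t0=np.array([.6837,-.0006]);R=np.array([[np.cos(th),-np.sin(th)],[np.sin(th),np.cos(th)]])
s=np.mean([grab_frame("side").astype(float) for _ in range(4)],0)
for y in range(238,251):print(y,s[y,284:302,:].mean(-1).astype(int),(s[y,284:302,0]-s[y,284:302,1]).astype(int))
P=lambda x,y,z:proj("side",(*(R@[x,y]+t0),z))
for x in(-.1821,-.1871,-.1921):print(x,"mark",P(x,.072,.0255),P(x,.098,.0255),"ptr",P(x,.063,.031),P(x,.075,.031),P(x,.092,.031))
E
```

```text
238 [235 146  66  71  71  72  72  73  73  71  68  89 129 140 139 139 138 138] [ 1  0  0  0  0 -1 -1  0 -2 -1 -1  0  1  1  1  1  1  0]
239 [194 131  70  69  72  67  61  60  61  67  66 100 132 139 138 137 136 136] [ 1  0  0 -1 -1  0  0  1  0 -1 -1  0  1  1  0  1  1  1]
240 [128 107  73  65  68  57  50  48  62  86 100 123 136 136 134 137 136 140] [ 1  0 -1 -2 -1  0  2  1  1  0  0  1  1  1  1  2  2  2]
241 [234 235 164  90 100  88  58  45  53 113 138 144 147 146 145 145 146 147] [1 1 1 1 1 1 2 2 2 1 1 2 2 3 2 3 3 2]
242 [246 247 244 243 194 140  94  45  44  97 142 153 151 152 151 151 151 150] [ 0  1  1  1  1  1  0  1  0 -1  0  1  2  1  1  2  2  1]
243 [246 247 234 212 177 155 117  63  50  71 136 154 152 151 150 151 150 150] [ 0  0  1  1  2  1  0  5 11 33  6  0  1  1  1  2  2  1]
244 [246 246 245 201 145 152 136  92  53  66 115 145 152 151 150 151 151 150] [ 0  0  0  1  1  1 10 34 27 67 40  7  0  1  2  1  1  1]
245 [245 246 249 223 145 151 151 113  58  62  99 142 153 128 137 151 150 150] [ 1  0  0  2  1  0  3 41 42 55 56 12  0  1  1  2  2  1]
246 [245 246 249 223 144 150 141 116  79  65  
[... 256 characters left out ...]
50 134 114 119 143 158 158 156 158 161 165] [ 1  0  0  2  2  0  2 -2 22 53 48 22  6  1  1  2  2  3]
249 [242 249 252 244 237 238 193 155 156 153 159 152 134 125 121 113 106 109] [ 1  0  0  1  2  1  1  0  7 13 11  4  1  0  1  2  2  1]
250 [210 226 235 220 184 155 132 121 114 108 110  96  74  66  64  54  43  41] [3 2 2 3 4 2 2 2 1 1 1 1 2 1 1 2 2 2]
-0.1821 mark [290.3216 242.953 ] [292.2111 248.2017] ptr [289.6615 239.7143] [290.5173 242.0805] [291.753  245.4971]
-0.1871 mark [291.9536 242.7245] [293.8701 247.966 ] ptr [291.2882 239.4885] [292.1563 241.8515] [293.4097 245.2635]
-0.1921 mark [293.5836 242.4963] [295.5271 247.7307] ptr [292.9129 239.263 ] [293.7933 241.6228] [295.0644 245.0301]
```

The pointer is about 2 mm short of centre, so I'll pull 2 mm more.

send_rows(
  plan=[
    [255, -1, 0, 0, 0, 0, 0],
    [255, -2, 0, 0, 0, 0, 0],
    [255, -2, 0, 0, 0, 0, 0],
    [255, -2, 0, 0, 0, 0, 0],
    [255, -2, 0, 0, 0, 0, 0],
    [255, -2, 0, 0, 0, 0, 0],
    [255, -2, 0, 0, 0, 0, 0],
    [255, -2, 0, 0, 0, 0, 0],
    [255, -2, 0, 0, 0, 0, 0],
  ],
)

```text
time: 12.98
eef_pos: [0.4893, -0.0003, 0.0656]
ee_rot: [0.992, 0.129, 0.001, -0.0]
force: [4.5, 6.3, -5.8]
grip_width: 0.179
gripper_force: 45.0
```

```bash
python3 - <<'E'
from h import *
s=np.mean([grab_frame("side").astype(float) for _ in range(4)],0)
for y in range(240,249):print(y,s[y,286:300,:].mean(-1).astype(int),(s[y,286:300,0]-s[y,286:300,1]).astype(int))
q=r.observe();print(q["eef_pos"],q["force"],q["gripper_force"])
cv2.imwrite("pics/c5.png",cv2.resize(s[190:265,205:315,::-1].astype(np.uint8),None,fx=7,fy=7,interpolation=cv2.INTER_CUBIC))
E
```

```text
240 [103  70  67  64  54  49  47  63  96 115 132 136 134 137] [ 0 -1 -1 -1  2  2  3  0  0  1  1  1  1  2]
241 [172  96  99 115  85  45  47  59 121 146 147 146 144 146] [1 0 0 1 1 1 2 2 2 2 2 2 3 3]
242 [243 241 193 148 115  62  47  47 131 154 151 151 151 150] [1 1 2 1 0 0 0 0 1 1 2 2 2 1]
243 [249 238 176 152 129  80  51  47 132 155 151 151 151 151] [ 0  1  1  0 20 34 12  9  0  1  0  1  1  1]
244 [248 221 144 151 138  99  64  55 111 146 151 151 151 150] [ 0  1  1  0 19 54 51 31 26  8  1  2  1  1]
245 [248 221 142 149 151 114  70  55  95 141 153 129 138 151] [ 0  1  1  0  2 45 73 32 41 14  0  2  2  2]
246 [247 247 203 147 140 115  85  66  81 138 154 140 143 150] [ 0  0  3  1 -1 32 73 60 64 15  0  1  1  2]
247 [246 249 221 142 142 142 109  73  73 113 144 150 149 151] [ 0  0  2  1  0  5 48 88 93 46  9  1  1  1]
248 [247 237 237 248 209 151 133 113 119 143 159 157 157 158] [ 0  1  1  0  1 -1 22 54 48 23  6  1  0  2]
[ 0.4893 -0.0003  0.0656] [ 5.7631  6.43   -4.9717] 44.993144273757935
```

View pics/c5.png

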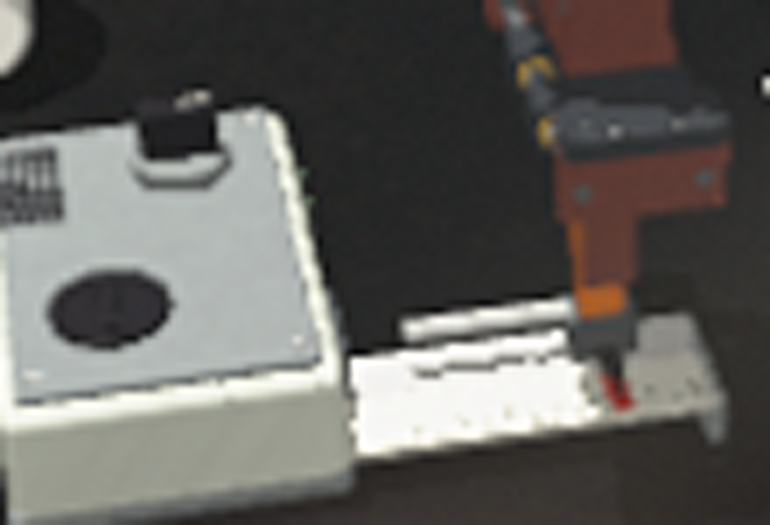

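The pointer (column about 293 at row 245) sits centred in the red mark (columns 291–294). The knob is at rest and the grip is holding at 45 N.

```bash
python3 -c "
from cell import hand_in
print(hand_in())"
```

```text
the job is handed in; nothing more can be done
None
```

Job handed in (no verdict came back): I turned the zero knob to its stop and it sprang back, then pulled the shutter out about 62 mm; in the last picture the pointer is on the red mark, with the handle held at 45 N.

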